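Level the inspection stage

ROBOT

A 6-joint arm with a two-finger parallel gripper is mounted at the origin on the work surface. World frame = base frame: x ahead of the robot, y to its left, z up, the work surface at z = 0. Lengths are in m, angles in degrees, forces in N, time in s.
With the tool pointing down it reaches from about 0.325 to 0.85 m from the base axis. Payload 4.4 kg.
Tool frame: the origin (TCP) lies on the front face of the gripper's body, between the roots of the fingers; the fingertips stand 97 mm ahead of it and the grasp point (between the pads) lies 78 mm ahead of it; z points along the fingers, y is the direction in which the jaws open and shut (so a half turn about z gives the same grasp; the last joint's range is limited). The gripper opens to 94 mm and grips with 3 to 60 N. Pads are 16 mm wide; open, the fingers measure 119 mm over their backs; the gripper's body (75 mm by 177 mm) begins 78 mm behind the grasp point.
Start: joints at [55.376, 11.837, 88.321, -0, 79.842, -8.623], TCP at [0.252, 0.517, 0.303] pointing down, gripper open.
Joint ranges: [-156.59, 156.59], [-49.26, 127.26], [12.9, 141.05], [-63.56, 243.56], [4.71, 150.69], [-161.64, 161.64]. Speed limits (degrees/s): [159.86, 159.86, 180, 180, 180, 180].

INTERFACE

Orientations are given as [roll, pitch, yaw] about the fixed x, y, z axes, in that order (R = Rz(yaw) Ry(pitch) Rx(roll)).
In Python, from rig import monitor, grab_frame, camera_params, arm gives the robot as it stands.
- The arm moves only by the shell command python3 -m creep 'ROWS' [FORCE]. ROWS is JSON, a list that holds one entry, the list of rows, each a list of 7 numbers: the finger opening in mm, from 0 to 94, then the shift along the tool's x, y, z in mm, then the turn, a rotation vector about the tool's x, y, z in degrees. In form: [[[gripper, dx, dy, dz, wx, wy, wz], ...]]. A call has 1 to 20 rows; each row shifts and turns the pose as measured when the row begins, along the tool's axes as they then stand; what a row does not reach is not made up. A row lasts 1/8 s, in which the tool goes at most 62.5 mm and 10.7 degrees, less where a joint would pass 70% of its speed; a pose out of reach is approached as far as the arm can. A call is refused whole if a number of a shift passes 62.5 or a number of a turn 10.7, either way. A call with a gripper value outside its range is refused whole. The fingers move at their own pace and stop on an object; FORCE is the grip in N (left out, the last holds). Time passes only in rows, so rows that do not move let the fingers close. It gives the time, the measured TCP pose, the force and the opening at its end, in the units of the state.
- monitor.get_state(): the state, without advancing time (a new reading comes with each control period).
- grab_frame(name): name is "scene" or "top"; returns the picture (420x560x3 uint8, red, green, blue); there is no depth.
- camera_params(name): a dict with "fx", "fy", "cx", "cy" (pixels), "R" (3x3) and "t" (3): a world point X has camera coordinates R X + t. Camera axes: x right, y down, z forward; pixel columns grow to the right and rows downward; lengths in m; the calibration is good to about 2 mm. A picture is of the moment at which its call begins. camera_params takes no time and is no camera call.
- arm.finish_job(): hands the job in, once; it reports no verdict.
The state is a dict: "time": time; "joint_positions": joint angles; "joint_vel": joint speeds; "tau": joint torques, N m; "position": TCP position; "orientation": TCP orientation; "force": force on the tool from outside, world axes, zero at the start; "wrist_torque": the same for the moment, N m; "grip_width": opening from 0.0 (shut) to 1.0 (fully open).
Only numpy, scipy, OpenCV 4.12 (cv2) and the standard library are available. Lean on these libraries where they do the work, as an engineer would, in place of code of your own. Each camera call takes 0.05 s, during which the arm holds its last target. There are 200 camera calls.

TASK

The microscope can only focus on the whole circuit board once its stage is level: turn the two wing knobs on the stage's sloping front until the platform sits level, with the bubble inside the ring of the round level. Work it by the knobs alone, without pressing on the platform or the board, leave the things around the stage where they are, and let go of the knobs when you are done.

Things in the scene. Friction and masses are not known exactly. Their poses are not given: they have to be found in the camera images.
- stage: inspection stage fixed on the bench, 330 mm long (x) and 270 mm wide (y): grey base, a cradle hinged on it at the rear and the platform on the cradle. Its front faces about to the robot's right: two grey noses side by side, both sloping 30 deg, from 99 mm high down to 34 mm, a wing knob on each. Origin on the bench, 160 mm behind the front edge, midway across; x points to its rear, y to its left, z up
- platform: aluminium platform on top of the stage, 200 (x) x 260 (y) x 12 mm, its top 126 mm above the bench, with a circuit board in clamp rails (up to 25 mm above it) and the round level. Origin at its middle, 21 mm below the top face; z is the normal of the top face, axes parallel to the stage's when level. At the start its front is 1.6 to 3.3 deg low and it also leans up to 3 deg to either side
- platform_level (a point): centre of the round level, 64 mm across, on the platform near its front edge. Its white bubble, 12 mm across, drifts towards the high side by 2 mm per 10 mrad of lean; the dark ring round the middle has an inner diameter of 18 mm
- knob_right_grip (a point): right (stage's -y) wing knob, on the fixed nose: black bar 66 long, 15 thick, 43 mm tall, on a 48 mm disc. Point on its spindle inside the bar, 16 mm below the outer end face, 36 mm above the slope. z axis: spindle, outwards, leaning about 30 deg from vertical; x axis: along the bar, turning with it. Clockwise seen from outside raises the front of cradle and platform, 1.5 deg per rad; drag about 0.1 N m
- knob_left_grip (a point): left (stage's +y) wing knob, of the same shape, on the cradle's nose, so it rides up and down a little with the front. Clockwise raises the platform's left side against the cradle, 1.5 deg per rad. Each knob stays where it is left, and has stops 3.1 rad either side of its level setting; the bars need not be parallel. The knobs are 150 mm apart
- bottle: bystander: yellow dispensing bottle, 58 mm across, 160 mm tall, origin at the centre of its underside
- tip_cleaner: bystander: blue pot with a ball of brass wool, 84 mm across, 73 mm tall, origin at the centre of its underside
- parts_tray: bystander: white parts tray 120 x 90 x 28 mm, origin at the centre of its underside
- screwdriver: bystander: black-handled screwdriver 170 mm long, lying beside the stage, origin under its middle

How it is judged:
By the outcome, as a careful person would: the job done as asked, in the order asked, and still so for the second after the job is handed in, with the robot touching nothing.
It also fails if it takes over 69 s, if anything falls off the work surface, if the arm or the gripper's body presses on something with over 40 N, if the wrist force passes 120 N, or if a joint passes its speed limit or range.

## Working session

There is one attempt and no reset: what is moved stays moved. The work goes in short steps, Python scripts to look and compute and a shell command to move; the robot and the scene stay as the last step left them, time stands still between calls to the robot, and variables do not carry over. Pictures are saved under pics/ and viewed, about 8 in all and at most 12, crops included, and the job is handed in when it is done.

```bash
mkdir -p pics; ls; python3 - <<'E'
from rig import monitor, grab_frame, camera_params, arm
import cv2,numpy as np
for n in("scene","top"):
    cv2.imwrite(f"pics/{n}0.png",cv2.resize(grab_frame(n)[:,:,::-1],(800,600),interpolation=cv2.INTER_CUBIC))
    p=camera_params(n);R=np.array(p["R"]);print(n,p["fx"],p["cx"],p["cy"],(-R.T@np.array(p["t"])).round(3),R.round(2).tolist())
s=monitor.get_state();print(s)
E
```

```text
pics
scene 430.406553764384 276.45179320102255 208.53436757695596 [ 1.018 -0.209  0.775] [[0.56, 0.83, 0.01], [0.68, -0.45, -0.58], [-0.48, 0.33, -0.82]]
top 445.9855263545443 278.62325211591565 211.48123483377532 [0.47  0.052 1.003] [[-0.01, -1.0, 0.0], [-0.99, 0.01, -0.14], [0.14, -0.01, -0.99]]
{'time': 0.1, 'joint_positions': array([ 5.53769370e+01,  1.18796578e+01,  8.83964823e+01,  1.06422645e-03,
        7.98403468e+01, -8.62426538e+00]), 'joint_vel': array([-0.10185669, -0.09947188, -0.24184387, -0.08401486, -0.01573823,
       -0.03161019]), 'tau': array([ 1.90263881e-04, -3.71862960e+01, -2.82292145e+01,  6.99638925e-02,
        3.12467117e-02, -5.05367268e-05]), 'position': array([0.25176626, 0.51636355, 0.30160491]), 'orientation': array([-1.79884987e+02, -1.85029947e-02,  1.54000995e+02]), 'force': array([ 0.68256451, -0.45848618,  0.66910031]), 'wrist_torque': array([-0.01411318, -0.00136926, -0.00470665]), 'grip_width': 1.0006218188683558}
```

View pics/scene0.png

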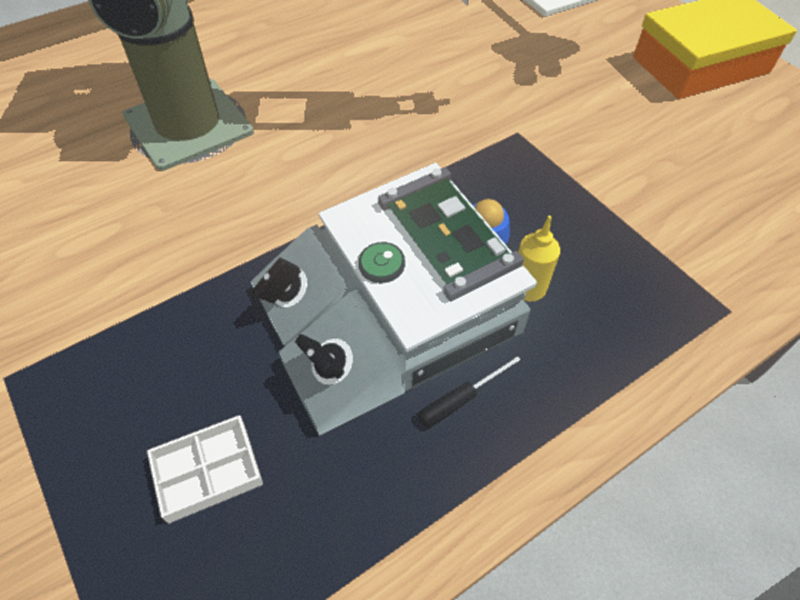

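View pics/top0.png

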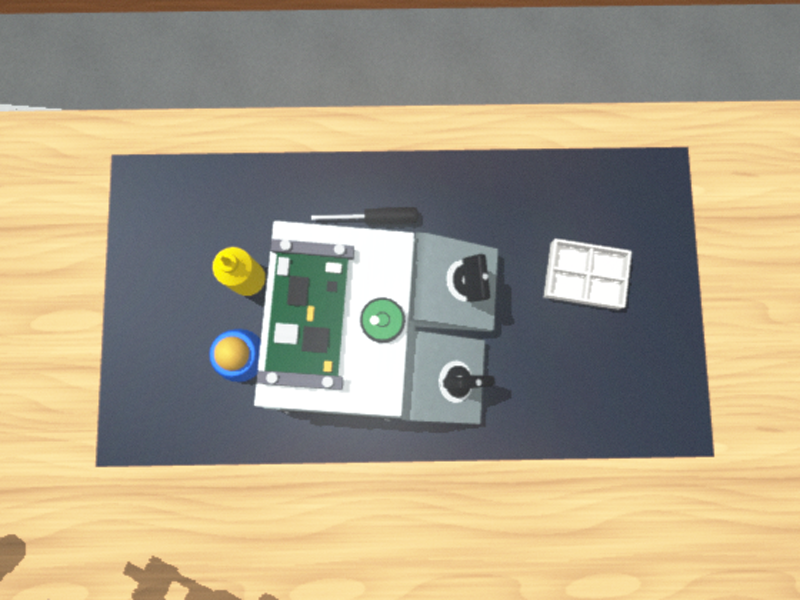

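The scene view shows the two noses with their knobs at the lower left of the platform. In the top view (800 px scale) the right knob is at about (472,278), the left knob at about (462,382) and the level at (382,320). I'll enlarge both.

```bash
python3 - <<'E'
import cv2
from rig import grab_frame
def crop(n,x0,y0,x1,y1,k,f):
    i=grab_frame(n)[:,:,::-1]; cv2.imwrite(f,cv2.resize(i[y0:y1,x0:x1],None,fx=k,fy=k,interpolation=cv2.INTER_CUBIC))
crop("top",240,155,360,300,4,"pics/t1.png")
crop("scene",165,150,300,310,3.7,"pics/s1.png")
a=cv2.imread("pics/t1.png");b=cv2.imread("pics/s1.png");
E
```

```text
(no output)
```

View pics/t1.png

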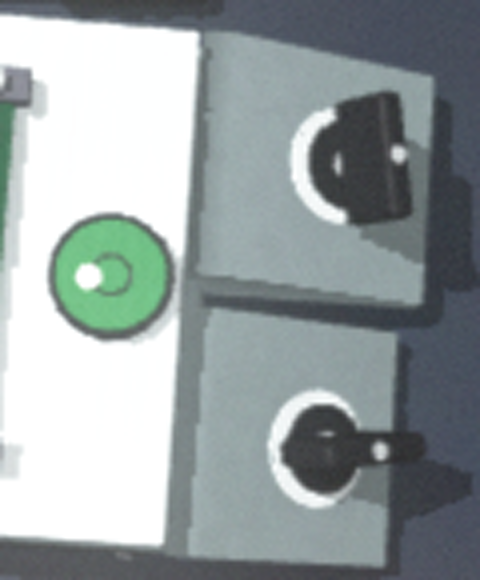

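View pics/s1.png

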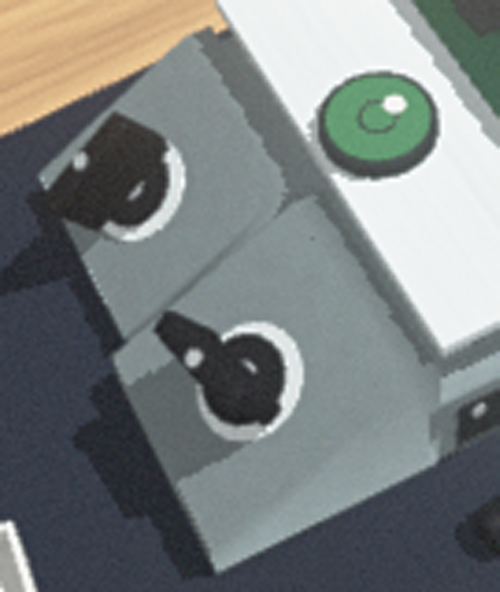

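Top crop: right-knob dot at (399,153), left-knob dot at (381,451), level at (111,275) with its bubble at (88,276). Scene crop: right-knob dot (193,357), left-knob dot (81,160). I'll triangulate these along with the slope corners.

```bash
cat >h.py <<'E'
import numpy as np,cv2
from rig import camera_params,monitor,grab_frame
def P(n):
    p=camera_params(n);K=np.array([[p["fx"],0,p["cx"]],[0,p["fy"],p["cy"]],[0,0,1]])
    return K@np.c_[np.array(p["R"]),np.array(p["t"])]
def tri(a,b):
    X=cv2.triangulatePoints(P("top"),P("scene"),np.float64(a),np.float64(b));X=(X[:3]/X[3]).ravel()
    return X
def proj(n,X):
    q=P(n)@np.r_[X,1];return q[:2]/q[2]
def T(u,v,k=4):return 240+(u+.5)/k-.5,155+(v+.5)/k-.5
def S(u,v,k=3.7):return 165+(u+.5)/k-.5,150+(v+.5)/k-.5
def save(n,x0,y0,x1,y1,k,f):
    i=grab_frame(n)[:,:,::-1]; cv2.imwrite(f,cv2.resize(i[y0:y1,x0:x1],None,fx=k,fy=k,interpolation=cv2.INTER_CUBIC))
E
python3 - <<'E'
from h import *
for n,a,b in [("Rdot",(399,153),(193,357)),("Ldot",(381,451),(81,160)),("level",(111,275),(378,117)),
 ("Rwhite",(337,160),(250,380)),("Lwhite",(315,447),(133,185)),
 ("Rnose outer low",(434,75),(216,573)),("Rnose inner low",(421,305),(113,356)),("Lnose inner low",(397,330),(122,340)),("Lnose outer low",(385,567),(40,183)),("platform front R",(200,32),(440,360)),("platform front L",(163,547),(222,0))]:
    X=tri(T(*a),S(*b));print(n,X.round(4),(proj("top",X)-T(*a)).round(1))
E
```

```text
Rdot [ 0.6365 -0.0768  0.1088] [-0.6 -0.3]
Ldot [ 0.4864 -0.064   0.0929] [-1.  -0.4]
level [0.5741 0.0707 0.1272] [-0.8 -0.4]
Rwhite [ 0.6407 -0.0504  0.0668] [-0.3 -0.1]
Lwhite [ 0.4887 -0.0367  0.0529] [0.2 0.1]
Rnose outer low [ 0.6989 -0.1112  0.015 ] [-0.9 -0.4]
Rnose inner low [ 0.5665 -0.097   0.0298] [-0.8 -0.3]
Lnose inner low [ 0.5536 -0.0856  0.0184] [-0.5 -0.2]
Lnose outer low [ 0.4249 -0.0746  0.0113] [-0.9 -0.4]
platform front R [0.7023 0.023  0.1044] [-0.5 -0.2]
platform front L [0.4417 0.0489 0.1108] [-1.8 -0.8]
```

```bash
cat >>h.py <<'E'
from scipy.spatial.transform import Rotation as Ro
SX=np.array([.099,.995,0]);SX/=np.linalg.norm(SX);SY=np.cross([0,0,1],SX)
def nrm(deg):a=np.radians(deg);return -np.sin(a)*SX+np.cos(a)*np.array([0,0,1])
def ray(n,uv):
    p=camera_params(n);R=np.array(p["R"]);return -R.T@np.array(p["t"]),R.T@np.array([(uv[0]-p["cx"])/p["fx"],(uv[1]-p["cy"])/p["fy"],1])
def hit(n,uv,X0,nn):
    c,d=ray(n,uv);return c+d*((X0-c)@nn)/(d@nn)
def go(grip,bar,nn,off):
    "tool step from current pose to grasp grip+off*nn, jaws across bar"
    s=monitor.get_state();R=Ro.from_euler("xyz",s["orientation"],degrees=True)
    z=-nn;x=bar-bar@nn*nn;x/=np.linalg.norm(x);y=np.cross(z,x)
    Rt=Ro.from_matrix(np.c_[x,y,z]);t=grip+nn*(off+.078)
    print("target",t.round(4),"now",s["position"].round(4),"shift tool mm",(R.inv().apply(t-s["position"])*1000).round(1),"rot",((R.inv()*Rt).as_rotvec(degrees=True)).round(1),"joints",np.round(s["joint_positions"],1))
E
python3 - <<'E'
from h import *
nR=nrm(30);Rd=np.array([.6365,-.0768,.1088]);Ld=np.array([.4864,-.064,.0929])
# end-face long edges, both views
for nm,n,d,pa,pb,F in [("R","top",Rd,(398,93),(410,218),T),("R","scene",Rd,(170,322),(0,0),S),("L","top",Ld,(343,449),(425,446),T)]:
    nn=nR if nm=="R" else nrm(32.5)
    a=hit(n,F(*pa),d,nn);b=hit(n,F(*pb),d,nn) if pb!=(0,0) else d
    v=b-a;print(nm,a.round(4),b.round(4),np.linalg.norm(v).round(4),"ang from SY:",np.degrees(np.arctan2(v@np.cross(nn,SY),v@SY)).round(1))
    if nm=="R":go(Rd-.016*nR,-v,nR,.08);go(Rd-.016*nR,v,nR,.08)
E
```

```text
R [ 0.667  -0.0785  0.1096] [ 0.6032 -0.0833  0.1031] 0.0643 ang from SY: 11.5
target [ 0.6295 -0.1475  0.2318] now [0.2519 0.5165 0.3019] shift tool mm [-630.5 -431.1   70.6] rot [  3.   40.  143.8] joints [55.4 11.9 88.4 -0.  79.8 -8.6]
target [ 0.6295 -0.1475  0.2318] now [0.2519 0.5165 0.3019] shift tool mm [-630.5 -431.1   70.6] rot [-30.4   2.3 -31.1] joints [55.4 11.9 88.4 -0.  79.8 -8.6]
R [ 0.6134 -0.0751  0.1085] [ 0.6365 -0.0768  0.1088] 0.0232 ang from SY: -178.4
target [ 0.6295 -0.1475  0.2318] now [0.2519 0.5165 0.3019] shift tool mm [-630.5 -431.1   70.6] rot [-29.9   4.9 -21.4] joints [55.4 11.9 88.4 -0.  79.8 -8.6]
target [ 0.6295 -0.1475  0.2318] now [0.2519 0.5165 0.3019] shift tool mm [-630.5 -431.1   70.6] rot [  6.8  41.4 153.2] joints [55.4 11.9 88.4 -0.  79.8 -8.6]
L [ 0.4867 -0.0455  0.1047] [ 0.4881 -0.091   0.0759] 0.0539 ang from SY: 96.3
```

```bash
python3 -m creep '[[[60,0,0,-35,0,0,0],[60,-40,-27,-15,0,0,0],[60,-40,-27,0,0,0,0],[60,-40,-27,0,0,0,0],[60,-40,-27,0,0,0,0],[60,-40,-27,0,0,0,0],[60,-40,-27,0,0,0,0],[60,-40,-27,0,0,0,0],[60,-40,-27,0,0,0,0],[60,-40,-27,0,0,0,0],[60,-40,-27,0,0,0,0],[60,-40,-27,0,0,0,0],[60,-40,-27,0,0,0,0],[60,-40,-27,0,0,0,0],[60,-40,-27,0,0,0,0],[60,-40,-27,0,0,0,0],[60,-30,-27,0,0,0,0]]]' 10
python3 -m creep '[[[60,0,0,0,-7.6,0.6,-7.8],[60,0,0,0,-7.6,0.6,-7.8],[60,0,0,0,-7.6,0.6,-7.8],[60,0,0,0,-7.6,0.6,-7.8],[60,0,0,0,0,0,0]]]'
python3 - <<'E'
from h import *
v=np.array([.6032-.667,-.0048,-.0065]);n=nrm(30);go(np.array([.6365,-.0768,.1088])-.016*n,v,n,.04)
E
```

```text
time: 2.33
position: [0.6395, -0.1661, 0.3512]
orientation: [-179.9, -0.1, 154.4]
force: [-0.1, 0.3, -0.3]
grip_width: 0.639
time: 2.95
position: [0.6398, -0.1701, 0.348]
orientation: [150.6, 5.4, -175.7]
force: [0.2, 1.1, 0.3]
grip_width: 0.642
target [ 0.6315 -0.1275  0.1971] now [ 0.6398 -0.1701  0.348 ] shift tool mm [ 19.4 -36.  151.6] rot [-0.1 -0.3 -0.2] joints [ -32.    25.7   68.8   26.7   99.  -126.7]
```

```bash
python3 -m creep '[[[60,5,-9,38,0,0,0],[60,5,-9,38,0,0,0],[60,5,-9,38,0,0,0],[60,4,-9,38,0,0,0],[60,0,0,0,0,0,0]]]'
python3 - <<'E'
from h import *
v=np.array([.6032-.667,-.0048,-.0065]);n=nrm(30);go(np.array([.6365,-.0768,.1088])-.016*n,v,n,.0)
save("top",240,125,360,300,3.3,"pics/a.png");save("scene",165,150,300,310,3.3,"pics/b.png")
a=cv2.imread("pics/a.png");b=cv2.imread("pics/b.png");h=min(len(a),len(b));cv2.imwrite("pics/ab.png",np.hstack([a[:h],b[:h]]))
E
```

```text
time: 3.58
position: [0.6329, -0.1253, 0.1951]
orientation: [151.4, 5.3, -176.0]
force: [-0.8, -0.7, -0.3]
grip_width: 0.637
target [ 0.6334 -0.1076  0.1625] now [ 0.6329 -0.1253  0.1951] shift tool mm [ 1.3 -0.2 37. ] rot [-0.9 -0.2 -0.5] joints [ -28.8   30.2   80.8   26.8   82.3 -131. ]
```

View pics/ab.png

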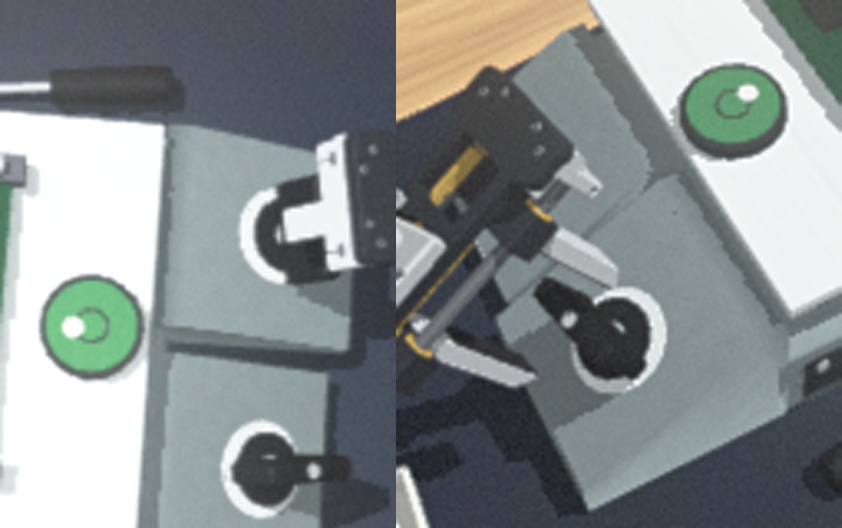

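The jaws straddle the right bar in both views: the left finger tip is near (300,222) in the top half, and the fingers sit either side of the bar in the scene half. I'll go down and grip.

```bash
python3 -m creep '[[[60,1,0,12,-0.4,0,-0.3],[60,0,0,12,-0.4,0,0],[60,0,0,10,0,0,0],[10,0,0,0,0,0,0],[10,0,0,0,0,0,0],[10,0,0,0,0,0,0],[10,0,0,0,0,0,0],[10,0,0,0,0,0,0]]]' 30
python3 - <<'E'
from h import *
v=np.array([.6032-.667,-.0048,-.0065]);n=nrm(30);go(np.array([.6365,-.0768,.1088])-.016*n,v,n,.0)
s=monitor.get_state();print(s["force"],s["wrist_torque"],s["grip_width"]*94)
E
```

```text
time: 4.68
position: [0.6396, -0.1116, 0.1741]
orientation: [151.0, 6.5, -175.8]
force: [-0.2, -1.0, -1.7]
grip_width: 0.161
target [ 0.6334 -0.1076  0.1625] now [ 0.6396 -0.1116  0.1741] shift tool mm [ 7.1 -1.5 11.7] rot [-0.5  0.7  0.2] joints [ -27.8   31.6   81.6   28.1   79.4 -132.1]
[-0.1845948  -0.96721402 -1.65369685] [-0.30922587  0.09320251  0.1793631 ] 15.125691744042548
```

Grip is on the bar (15.1 mm), but 7 mm off along it and 12 mm shallow. I'll reopen and correct.

```bash
python3 -m creep '[[[40,0,0,0,0,0,0],[40,0,0,0,0,0,0],[40,3.5,-0.5,5,0,0.3,0],[40,3.5,-0.5,5,0,0.3,0],[40,0,0,0,0,0,0]]]' 30
cat >g.py <<'E'
from h import *
v=np.array([.6032-.667,-.0048,-.0065]);n=nrm(30);go(np.array([.6365,-.0768,.1088])-.016*n,v,n,.0)
s=monitor.get_state();print(s["force"].round(1),s["wrist_torque"].round(2),round(s["grip_width"]*94,1))
E
python3 g.py
```

```text
time: 5.3
position: [0.6327, -0.1082, 0.1632]
orientation: [151.1, 5.9, -175.5]
force: [-0.3, 0.1, 0.4]
grip_width: 0.425
target [ 0.6334 -0.1076  0.1625] now [ 0.6327 -0.1082  0.1632] shift tool mm [-0.7  0.   0.9] rot [-0.6  0.   0.2] joints [ -27.7   31.8   82.8   27.8   78.7 -132.5]
[-0.3  0.1  0.4] [-0.18  0.02  0.  ] 40.0
```

```bash
python3 -m creep '[[[10,0,0,0,0,0,0],[10,0,0,0,0,0,0],[10,0,0,0,0,0,0],[10,0,0,0,0,0,0]]]' 30; python3 g.py
```

```text
time: 5.8
position: [0.6327, -0.107, 0.1638]
orientation: [150.9, 5.9, -175.4]
force: [-0.4, -1.6, -0.8]
grip_width: 0.158
target [ 0.6334 -0.1076  0.1625] now [ 0.6327 -0.107   0.1638] shift tool mm [-0.5 -1.3  0.8] rot [-0.4  0.   0.3] joints [ -27.6   31.8   82.7   27.9   78.8 -132.5]
[-0.4 -1.6 -0.8] [-0.08 -0.    0.1 ] 14.8
```

```bash
python3 -m creep '[[[10,0,0,0,0,0,8],[10,0,0,0,0,0,8],[10,0,0,0,0,0,8],[10,0,0,0,0,0,8],[10,0,0,0,0,0,0]]]'; python3 g.py
```

```text
time: 6.42
position: [0.6328, -0.1065, 0.1641]
orientation: [152.0, -10.2, 155.8]
force: [-0.0, 0.6, 0.2]
grip_width: 0.158
target [ 0.6334 -0.1076  0.1625] now [ 0.6328 -0.1065  0.1641] shift tool mm [-1.3 -1.4  0.9] rot [ -0.3   0.1 -32.6] joints [-27.6  31.8  82.7  28.   78.9 -99.6]
[-0.   0.6  0.2] [0.12 0.15 0.02] 14.9
```

```bash
python3 -m creep '[[[10,0,0,0,0,0,8],[10,0,0,0,0,0,8],[10,0,0,0,0,0,8],[10,0,0,0,0,0,8],[10,0,0,0,0,0,8],[10,0,0,0,0,0,8],[10,0,0,0,0,0,8],[10,0,0,0,0,0,0]]]'; cat >b.py <<'E'
from h import *
for n in ("top","scene"):
    D=[]
    for _ in range(2):
        i=grab_frame(n).astype(float);c=proj(n,np.array([.574,.0707,.128]));x,y=map(int,c.round());w=22
        r=i[y-w:y+w,x-w:x+w];sat=(r[:,:,1]-r[:,:,0]>40).astype(np.uint8)
        m=max(cv2.findContours(sat,cv2.RETR_EXTERNAL,cv2.CHAIN_APPROX_NONE)[0],key=cv2.contourArea);e=cv2.fitEllipse(cv2.convexHull(m))
        msk=np.zeros(sat.shape,np.uint8);cv2.ellipse(msk,((e[0][0],e[0][1]),(e[1][0]*.85,e[1][1]*.85),e[2]),1,-1)
        bg=np.median(r[:,:,0][(msk>0)&(sat>0)]);wt=np.clip(r[:,:,0]-bg-25,0,None)*msk
        v,u=np.mgrid[:2*w,:2*w];b=np.array([(wt*u).sum(),(wt*v).sum()])/wt.sum()
        z=np.array([0,0,1.]);Q=[hit(n,q+[x-w,y-w],np.array([.574,.0707,.128]),z) for q in(np.array(e[0]),b)]
        d=Q[1]-Q[0];D.append([d@SX*1000,d@SY*1000,e[1][1],wt.sum()/200])
    d=np.mean(D,0);print(n,"bubble rear/left mm",d[:2].round(2),"axis px, area",d[2:].round(1),"turn R cw deg",(d[0]*5e-3/1.5*180/np.pi*180/np.pi).round(0),"L ccw deg",(d[1]*5e-3/1.5*180/np.pi*180/np.pi).round(0))
E
python3 g.py; python3 b.py
```

```text
time: 7.42
position: [0.6337, -0.1058, 0.1645]
orientation: [172.8, -28.8, 98.8]
force: [0.8, 0.3, 0.4]
grip_width: 0.156
target [ 0.6334 -0.1076  0.1625] now [ 0.6337 -0.1058  0.1645] shift tool mm [-2.5 -0.7  0.9] rot [ -0.3   0.3 -88.9] joints [-27.5  31.8  82.6  27.9  78.8 -43.2]
[0.8 0.3 0.4] [0.02 0.37 0.23] 14.7
top bubble rear/left mm [3.24 1.75] axis px, area [27.8 17.2] turn R cw deg 36.0 L ccw deg 19.0
scene bubble rear/left mm [3.61 4.15] axis px, area [27.8 14. ] turn R cw deg 40.0 L ccw deg 45.0
```

```bash
python3 -m creep '[[[10,0,0,0,0,0,8],[10,0,0,0,0,0,8],[10,0,0,0,0,0,8],[10,0,0,0,0,0,8],[10,0,0,0,0,0,4.5],[10,0,0,0,0,0,0]]]';python3 g.py; python3 b.py; python3 - <<'E'
from h import *
a=[]
for n,X in(("top",0),("scene",0)):
    c=proj(n,np.array([.574,.0707,.128]));x,y=map(int,c);save(n,x-22,y-22,x+22,y+22,9,"pics/x.png");a.append(cv2.imread("pics/x.png"))
cv2.imwrite("pics/lv1.png",np.hstack(a))
E
```

```text
time: 8.38
position: [0.6344, -0.1059, 0.1645]
orientation: [-166.9, -26.8, 56.8]
force: [1.4, -0.1, -0.1]
grip_width: 0.155
target [ 0.6334 -0.1076  0.1625] now [ 0.6344 -0.1059  0.1645] shift tool mm [-2.7  0.4  0.8] rot [  -0.2    0.5 -125.9] joints [-27.5  31.8  82.6  27.9  78.8  -6.1]
[ 1.4 -0.1 -0.1] [0.19 0.51 0.31] 14.6
top bubble rear/left mm [-0.33  1.84] axis px, area [27.9 17.3] turn R cw deg -4.0 L ccw deg 20.0
scene bubble rear/left mm [0.38 3.94] axis px, area [27.9 14.1] turn R cw deg 4.0 L ccw deg 43.0
```

View pics/lv1.png

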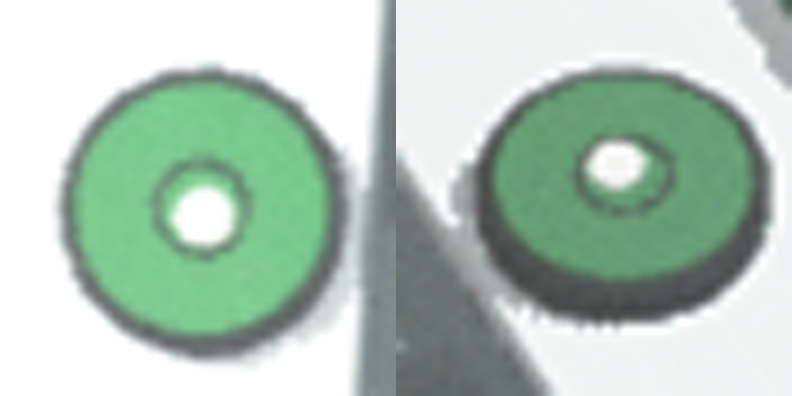

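The bubble is nearly centred front to rear and sits about 2 mm towards the left. The difference between the views fits the bubble standing about 2.6 mm proud. I'll back R off 5° and release, then go to the left knob.

```bash
python3 -m creep '[[[10,0,0,0,0,0,-5],[10,0,0,0,0,0,0]]]'; python3 b.py; python3 -m creep '[[[60,0,0,0,0,0,0],[60,0,0,0,0,0,0],[60,0,0,0,0,0,0],[60,0,0,-20,0,0,0],[60,0,0,-30,0,0,0],[60,0,0,-30,0,0,0],[60,0,0,0,0,0,0]]]'; python3 b.py;  python3 - <<'E'
from h import *
a=[]
for n,q in(("top",(240,155,360,300)),("scene",(165,150,300,310))):
    save(n,*q,3.7 if n=="scene" else 4,"pics/x.png");a.append(cv2.imread("pics/x.png")[:400 if n=="scene" else 600,-280 if n=="top" else 0:])
h=max(len(i) for i in a);a=[cv2.copyMakeBorder(i,0,h-len(i),0,0,cv2.BORDER_CONSTANT) for i in a];cv2.imwrite("pics/L.png",np.hstack(a));print([i.shape for i in a])
E
```

```text
time: 8.93
position: [0.6343, -0.1059, 0.1646]
orientation: [-169.5, -27.8, 62.4]
force: [2.1, 0.9, 0.2]
grip_width: 0.161
top bubble rear/left mm [-0.48  1.81] axis px, area [27.8 17.5] turn R cw deg -5.0 L ccw deg 20.0
scene bubble rear/left mm [0.78 4.19] axis px, area [28.  14.2] turn R cw deg 9.0 L ccw deg 46.0
time: 10.0
position: [0.6304, -0.1492, 0.2394]
orientation: [-169.8, -27.7, 62.3]
force: [-0.4, 0.3, 0.0]
grip_width: 0.636
top bubble rear/left mm [-0.05  1.71] axis px, area [27.8 17.6] turn R cw deg -1.0 L ccw deg 19.0
scene bubble rear/left mm [0.71 4.22] axis px, area [28.  14.3] turn R cw deg 8.0 L ccw deg 46.0
[(580, 280, 3), (580, 500, 3)]
```

View pics/L.png

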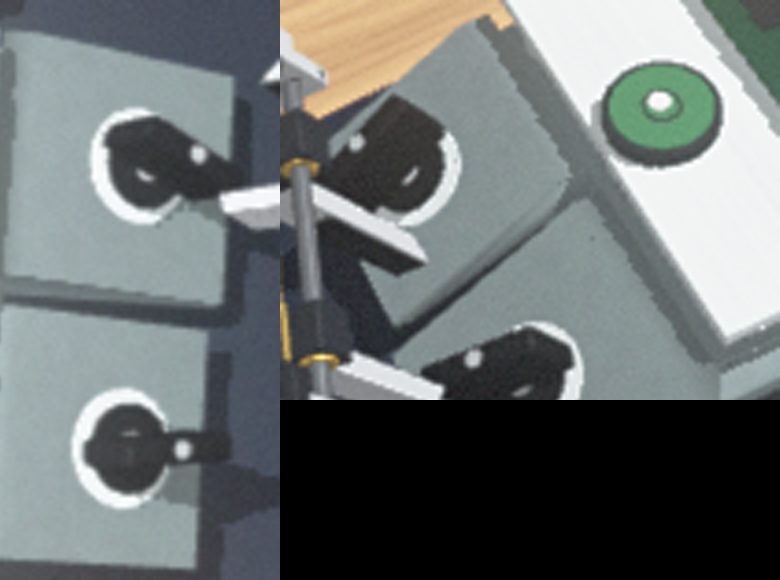

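R is set and the bubble is near the middle front to rear. The left dot is now at top-crop (383,449) and scene-crop (76,142), with the bar's far end at (430,445).

```bash
cat >gl.py <<'E'
from h import *
import sys
Ld=tri(T(383,449),S(76,142));n=nrm(30);v=hit("top",T(430,445),Ld,n)-hit("top",T(330,451),Ld,n)
print(Ld.round(4),np.linalg.norm(v).round(3),"ang",np.degrees(np.arctan2(v@np.cross(n,SY),v@SY)).round(1))
for b in(v,-v):go(Ld-.016*n,b,n,float(sys.argv[1]))
s=monitor.get_state();print(s["force"].round(1),s["wrist_torque"].round(2),round(s["grip_width"]*94,1))
E
python3 gl.py .06
```

```text
[ 0.4869 -0.0635  0.1088] 0.062 ang 97.5
target [ 0.4808 -0.1242  0.2144] now [ 0.6283 -0.146   0.234 ] shift tool mm [ -53.1 -139.1   20.9] rot [  0.6   0.2 152.9] joints [-30.7  28.4  78.6  26.5  87.  -10.3]
target [ 0.4808 -0.1242  0.2144] now [ 0.6283 -0.146   0.234 ] shift tool mm [ -53.1 -139.1   20.9] rot [ -0.1   0.4 -27.1] joints [-30.7  28.4  78.6  26.5  87.  -10.3]
[ 0.7  0.3 -0.3] [-0.25  0.15 -0.03] 59.8
```

```bash
python3 -m creep '[[[60,-13,-35,0,0,0,0],[60,-13,-35,0,0,0,0],[60,-13,-35,0,0,0,0],[60,-13,-35,0,0,0,0],[60,0,0,10,0,0,-9],[60,0,0,10,0,0,-9],[60,0,0,0,0,0,-9],[60,0,0,0,0,0,0]]]'; python3 gl.py .03
```

```text
time: 11.3
position: [0.4724, -0.1168, 0.2082]
orientation: [176.3, -29.8, 93.7]
force: [0.6, -0.8, 0.2]
grip_width: 0.64
[ 0.4869 -0.0635  0.1088] 0.062 ang 97.5
target [ 0.4823 -0.1093  0.1885] now [ 0.4724 -0.1168  0.2082] shift tool mm [-3.9  9.  21.2] rot [   0.2   -1.4 -179.4] joints [-36.7  13.7 102.4  25.1  82.1 -47. ]
target [ 0.4823 -0.1093  0.1885] now [ 0.4724 -0.1168  0.2082] shift tool mm [-3.9  9.  21.2] rot [-0.9 -0.1  0.6] joints [-36.7  13.7 102.4  25.1  82.1 -47. ]
[ 0.6 -0.8  0.2] [-0.24  0.09  0.06] 60.2
```

```bash
python3 -m creep '[[[60,-2,4.5,10,-0.5,0,0.5],[60,-2,4.5,10,-0.5,0,0],[60,0,0,0,0,0,0]]]'; python3 gl.py 0.0; python3 - <<'E'
from h import *
save("top",240,155,360,300,4,"pics/a2.png");save("scene",165,130,275,275,4,"pics/b2.png")
cv2.imwrite("pics/ab2.png",np.hstack([cv2.imread("pics/a2.png")[200:,150:],cv2.imread("pics/b2.png")[:380]]))
E
```

```text
time: 11.68
position: [0.4828, -0.109, 0.1873]
orientation: [175.7, -29.9, 92.7]
force: [-0.2, -0.4, 0.5]
grip_width: 0.643
[ 0.4869 -0.0635  0.1088] 0.062 ang 97.5
target [ 0.4838 -0.0944  0.1625] now [ 0.4828 -0.109   0.1873] shift tool mm [ 0.2 -0.4 28.8] rot [-3.000e-01 -1.000e-01  1.798e+02] joints [-35.7  15.8 102.9  26.4  78.8 -46.5]
target [ 0.4838 -0.0944  0.1625] now [ 0.4828 -0.109   0.1873] shift tool mm [ 0.2 -0.4 28.8] rot [ 0.1 -0.2 -0.2] joints [-35.7  15.8 102.9  26.4  78.8 -46.5]
[-0.2 -0.4  0.5] [-0.29  0.06  0.06] 60.4
```

View pics/ab2.png

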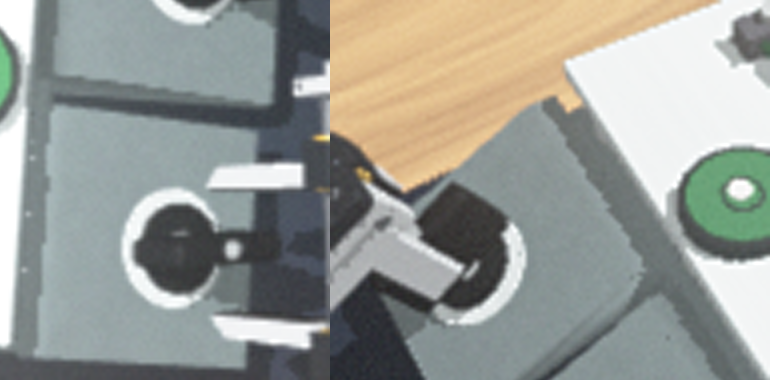

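The fingers at (255,175) and (265,325) straddle the left bar (y about 247) symmetrically. I'll go down and grip.

```bash
python3 -m creep '[[[60,0,0,10,0,0,0],[60,0,0,10,0,0,0],[60,0,0,7,0,0,0],[60,0,0,0,0,0,0]]]'; python3 gl.py 0.0
```

```text
time: 12.28
position: [0.4845, -0.0951, 0.1632]
orientation: [175.6, -29.8, 92.8]
force: [-0.4, 1.3, 0.2]
grip_width: 0.637
[ 0.4869 -0.0635  0.1088] 0.062 ang 97.5
target [ 0.4838 -0.0944  0.1625] now [ 0.4845 -0.0951  0.1632] shift tool mm [ 0.2 -0.7  1. ] rot [ -0.2  -0.2 179.8] joints [-34.3  17.4 104.2  27.2  75.5 -46.8]
target [ 0.4838 -0.0944  0.1625] now [ 0.4845 -0.0951  0.1632] shift tool mm [ 0.2 -0.7  1. ] rot [ 0.1 -0.1 -0.2] joints [-34.3  17.4 104.2  27.2  75.5 -46.8]
[-0.4  1.3  0.2] [-0.25  0.09 -0.06] 59.9
```

```bash
python3 -m creep '[[[10,0,0,0,0,0,0],[10,0,0,0,0,0,0],[10,0,0,0,0,0,0],[10,0,0,0,0,0,0],[10,0,0,0,0,0,0],[10,0,0,0,0,0,0]]]' 25; python3 gl.py 0.0|tail -2; python3 b.py; python3 -m creep '[[[10,0,0,0,0,0,-8],[10,0,0,0,0,0,-8],[10,0,0,0,0,0,-8],[10,0,0,0,0,0,0]]]'; python3 gl.py 0.0|tail -2; python3 b.py
```

```text
time: 13.02
position: [0.4844, -0.0957, 0.1639]
orientation: [175.7, -29.8, 92.8]
force: [1.2, 0.6, -0.2]
grip_width: 0.159
target [ 0.4838 -0.0944  0.1625] now [ 0.4844 -0.0957  0.1639] shift tool mm [ 0.4 -0.7  1.8] rot [ 0.1 -0.1 -0.2] joints [-34.3  17.4 104.2  27.1  75.6 -46.8]
[ 1.2  0.6 -0.2] [-0.24  0.1   0.15] 15.0
top bubble rear/left mm [0.04 1.71] axis px, area [27.8 17.9] turn R cw deg 0.0 L ccw deg 19.0
scene bubble rear/left mm [0.71 4.26] axis px, area [28.  14.3] turn R cw deg 8.0 L ccw deg 47.0
time: 13.72
position: [0.4849, -0.0956, 0.1639]
orientation: [162.8, -25.1, 120.1]
force: [1.1, 0.5, -0.2]
grip_width: 0.157
target [ 0.4838 -0.0944  0.1625] now [ 0.4849 -0.0956  0.1639] shift tool mm [ 0.8 -0.9  1.8] rot [ 0.2 -0.  24.5] joints [-34.3  17.4 104.1  27.1  75.6 -71.4]
[ 1.1  0.5 -0.2] [-0.25  0.32  0.25] 14.8
top bubble rear/left mm [-0.15  0.15] axis px, area [27.8 16.9] turn R cw deg -2.0 L ccw deg 2.0
scene bubble rear/left mm [0.89 1.78] axis px, area [27.9 14.3] turn R cw deg 10.0 L ccw deg 19.0
```

```bash
python3 -m creep '[[[10,0,0,0,0,0,-4],[10,0,0,0,0,0,0],[60,0,0,0,0,0,0],[60,0,0,0,0,0,0],[60,0,0,0,0,0,0],[60,0,0,-20,0,0,0],[60,0,0,-40,0,0,0],[60,0,0,-40,0,0,0],[60,0,0,-30,0,0,0],[60,0,0,0,0,0,0],[60,0,0,0,0,0,0]]]'; python3 b.py
python3 - <<'E'
from h import *
a=[]
for n in("top","scene"):
    x,y=map(int,proj(n,np.array([.574,.0707,.128])));save(n,x-22,y-22,x+22,y+22,9,"pics/x.png");a.append(cv2.imread("pics/x.png"))
b=[cv2.resize(grab_frame(n)[:,:,::-1],(396,204)) for n in("top","scene")]
cv2.imwrite("pics/end.png",np.vstack([np.hstack(a),np.hstack(b)]))
E
```

```text
time: 15.3
position: [0.477, -0.1611, 0.2775]
orientation: [161.3, -24.1, 123.9]
force: [-0.2, 0.4, 0.1]
grip_width: 0.638
top bubble rear/left mm [-0.07 -0.88] axis px, area [27.9 17.8] turn R cw deg -1.0 L ccw deg -10.0
scene bubble rear/left mm [0.76 1.57] axis px, area [27.9 14.3] turn R cw deg 8.0 L ccw deg 17.0
```

View pics/end.png

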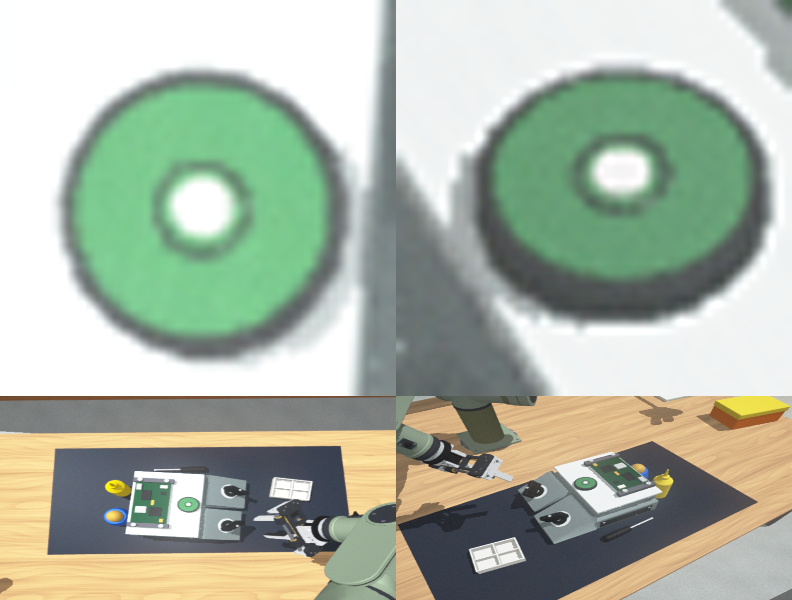

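The bubble is inside the ring in both views: top has bubble (202,207) and ring (202,210), scene has bubble (622,171) and ring (625,173). The gripper is clear and the things around the stage look undisturbed, so I'm handing in.

```bash
python3 -c "
from rig import arm;print(arm.finish_job())"
```

```text
the job is handed in; nothing more can be done
None
```

The stage is level and the job is handed in. I turned the right knob about 120° clockwise and the left knob about 28° anticlockwise, then released both and backed the gripper well clear. It took about 15.5 s of the 69 s.

- **Level:** in the last pictures the bubble is inside the ring in both camera views. I estimate it is 0.2 to 0.6 mm off centre, which is a lean of about 1 to 3 mrad.
- **Camera disagreement:** the raw bubble readings from the two cameras differed by about 2.4 mm sideways (top −0.9 mm, scene +1.6 mm). I put this down to the bubble standing proud of the level's face. With that allowed for, the two views agree to within about 0.4 mm.
- **Right knob grip:** my first grip on this knob was 7 mm off centre and 12 mm shallow, so I opened and gripped again before turning it.
- **Surroundings:** the wrist forces I read stayed under about 3 N. The bottle, pot, tray and screwdriver look unmoved in the final pictures; I checked that by eye and did not measure it.

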